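# Unload the marked cover from the inclined fixture

## Robot

A 7-joint arm with a two-finger parallel gripper is mounted at the origin on the work surface. World frame = base frame: x ahead of the robot, y to its left, z up, the work surface at z = 0. Lengths are in m, angles in rad, forces in N, time in s.
With the tool pointing down it reaches from about 0.4 to 0.85 m from the base axis. Payload 4.5 kg.
Tool frame: the origin (TCP) lies on the centre line of the jaws, within the pads' length; the fingertips stand 11 mm ahead of it and the grasp point (between the pads) lies 8 mm behind it; z points along the fingers, y is the line along which they close (so a half turn about z gives the same grasp; the last joint's range is limited). The gripper opens to 88 mm and grips with 3 to 60 N. Pads are 18 mm wide; open, the fingers measure 123 mm over their backs; the gripper's body (75 mm by 187 mm) begins 45 mm behind the grasp point.
Start: joints at [-1.305, 0.689, -0.195, 1.565, 0.157, 0.902, -0.215], TCP at [0.144, 0.608, 0.25] pointing down, gripper open.
Joint ranges: [-3.01, 3.01], [-0.46, 2.08], [-1.47, 1.51], [0.13, 2.56], [-1, 4.14], [0.04, 2.09], [-2.66, 2.66]. Speed limits (rad/s): [2.57, 2.57, 3.14, 3.14, 3.14, 3.14, 3.14].

## Interface

Orientations are given as a unit quaternion [x, y, z, w].
In Python, from plant import * gives the robot as it stands. The module is installed in compiled form; this text tells all that it offers.
- The arm moves only by the tool send_rows, never from a script. Its argument "motion" is a list of rows, each an object of numbers: "x", "y", "z": the shift along the tool's x, y, z in cm; "rx", "ry", "rz": the turn, a rotation vector about the tool's x, y, z in rad; "jaw": the finger opening in cm, from 0 to 8.81. In form: [{"x": .., "y": .., "z": .., "rx": .., "ry": .., "rz": .., "jaw": ..}, ...]. A call has exactly 5 rows; each row shifts and turns the commanded pose from where the row before left it, along the tool's axes as they then stand; what a row does not reach is not made up. A row lasts 1/10 s, in which the tool goes at most 50 mm and 8.59 degrees, less where a joint would pass 70% of its speed; a pose out of reach is approached as far as the arm can. A call is refused whole if a number of a shift passes 5 or a number of a turn 0.15, either way. A call with a gripper value outside its range is refused whole. The fingers move at their own pace and stop on an object; "grip_force" is the grip in N (left out, the last holds). Time passes only in rows, so rows that do not move let the fingers close, or fill a call up. It gives the time, the measured TCP pose, the force, the opening and the grip force at its end, in the units of the state.
- get_state(): the state, without advancing time (a new reading comes with each control period).
- snapshot(name): name is "scene" or "top" or "wrist"; returns a dict with "img" (480x640x3 uint8, red, green, blue), "vertical_fov" (degrees; the focal length in pixels is half the picture's height over the tangent of half this angle, whatever the lens; pixels are square), "cx", "cy" (the principal point, pixels), "D" ([k1, k2, p1, p2, k3] as OpenCV has them; the pictures are not rectified), "extrinsics" (4x4, takes a point from camera to world coordinates). Camera axes: x right, y up, looking along -z (the intrinsics and any distortion apply to the point x, -y, -z); pixel columns grow to the right and rows downward; lengths in m; the calibration is good to about 2 mm. A picture is of the moment at which its call begins. There is no depth.
- finish_job(): hands the job in; it is judged then, once.
The state is a dict: "clock": time; "q": joint angles; "qd": joint speeds; "joint_torque": joint torques, N m; "tool_pos": TCP position; "eef_rot": TCP orientation; "contact_force": force on the tool from outside, world axes, zero at the start; "moment": the same for the moment, N m; "opening": opening from 0.0 (shut) to 1.0 (fully open); "finger_force": force on a finger pad.
Only numpy, scipy, OpenCV 4.12 (cv2) and the standard library are available. Lean on these libraries where they do the work, as an engineer would, in place of code of your own. Each camera call takes 0.05 s, during which the arm holds its last target. There are 200 camera calls.

## Task

The cover plate on the inclined marking fixture has been marked. Swing the hold-down lever on the fixture's head all the way up so that its foot is off the cover, then lift the cover off its two pins and lay it flat, grip bar up, in the empty card-lined bay of the tray; set it down, do not drop it. Leave the lever up, and do not disturb the finished cover in the other bay, the screwdriver or the heat sink.

Things in the scene. Friction and masses are not known exactly. Their poses are not given: they have to be found in the camera images.
- housing: Grey junction-box housing, 105 x 170 x 40 mm, fixed on the inclined marking fixture's slab, which rises away from the robot at 30 degrees. Origin: centre of its underside. x runs up the slope, y along the 170 mm side, z is the slope's outward normal (leans 30 degrees towards the robot). Two 8 mm pins stand along z at (38, -70) and (-38, 70) mm, up to z = 51; the cover rests on its rim at z = 40.
- head_top (a point): Centre of the top of the dark steel hold-down head, a fixed block 42 x 44 x 95 mm beyond the housing's upper +y corner: at (97, 100, 95) mm in the housing's frame, same axes.
- hold_lever (a joint): Angle of the hold-down lever, rad: 0 = down (lever along the housing's -x, rubber foot a millimetre above the cover's +x, +y corner), 1.5 = upper stop (lever nearly along the housing's +z, foot swung clear of the cover). It stays where it is left: friction 0.2 N m (2 to 3 N at the handle), no spring. Starts at 0 to 0.12.
- lever_pivot (a point): Point on the lever's pivot axis in the plane of the lever, at (95, 135, 75) mm in the housing's frame; same axes as the housing. The axis is the housing's y; as the angle grows the handle rises from -x towards +z.
- lever_grip (a point): Point in the lever's black handle, 90 mm from the pivot. The handle is a bar 14 mm wide (along the pivot axis) and 20 mm deep, from 55 to 115 mm from the pivot. Turns with the lever: own x points to the pivot, y along the pivot axis. Can be pinched across its 14 mm; 40 mm is free on each side. The foot arm is on the same shaft, at y = 66 mm in the housing's frame.
- cover: The marked cover: aluminium plate 105 x 170 x 5 mm, 0.2 to 0.4 kg, two corner holes of 12 mm, loose over the housing's pins. Origin: centre of its underside; axes as the housing's while seated (x along 105, y along 170, z out of the top). Mid-top it has a flat-sided grip bar 70 mm long (along y), 14 mm thick (along x), its top 37 mm above the underside: grip across x.
- tray: Red plastic tray, 310 x 220 x 40 mm, 5 mm walls and floor, fixed. Origin: centre of its underside; x along 310 mm. A wall across the middle makes two bays, each 147 x 210 mm inside, centred at x = -76 and +76 mm. One bay holds an identical finished cover, the other is empty but for a card liner.
- liner: Brown card liner, 130 x 190 x 3 mm, fixed on the floor in the middle of the empty bay: where the cover is to lie. Origin: centre of its underside, 5 mm above the table; x along 130 mm, y along 190 mm.
- done_cover: Finished cover identical to the other, lying in the other bay; leave alone.
- screwdriver: Screwdriver 200 mm long, lying between fixture and tray; leave alone.
- heatsink: Black finned heat sink 60 x 120 x 40 mm behind the work; leave alone.
Mind the look-alikes: they are no part of the job. What is shaped like the cover but brown or orange is not meant.

How it is judged:
On the way, in this order (a step that is already met when the one before it is completed fails the run):
1. the hold-down lever is swung up (1.3 rad or more) while the cover is still on its pins (within 6 mm of its start) (value of joint hold_lever above 1.3 rad and distance of cover from where it was at the start of the episode below 0.006 m), for 0.2 s.
2. the cover is lifted clear of the pins (its underside's centre 55 mm or more from the housing's underside along the pins) with the lever still up (z of cover in the frame of housing above 0.055 m and value of joint hold_lever above 1.3 rad and contact force between the fingers and cover above 0.5 N), for 0.1 s.
At the end, for the whole second after the job is handed in: The cover lies flat (within 4 degrees), grip bar up and at rest on the card liner in the tray's empty bay (within 30 mm of its centre each way, underside less than 8 mm above the liner's underside), and the hold-down lever is still up (1.3 rad or more) (x of cover in the frame of liner between -0.03 and 0.03 m and y of cover in the frame of liner between -0.03 and 0.03 m and z of cover in the frame of liner below 0.008 m and angle between cover's own z axis and vertical below 0.07 rad and linear speed of cover below 0.02 m/s and value of joint hold_lever above 1.3 rad); the robot touches nothing.
It fails at once if the cover is dropped: it moves faster than 0.5 m/s while the fingers do not hold it (linear speed of cover above 0.5 m/s and contact force between the fingers and cover below 0.05 N).
It fails at once if the finished cover, the screwdriver or the heat sink is moved by more than 20 mm (distance of any of done_cover, screwdriver, heatsink from where it was at the start of the episode above 0.02 m).
It also fails if it takes over 56 s, if anything falls off the work surface, if the arm or the gripper's body presses on something with over 40 N, if the wrist force passes 120 N, or if a joint passes its speed limit or range.

## Working session

There is one attempt and no reset: what is moved stays moved. The work goes in short steps, Python scripts to look and compute and a tool call to move; the robot and the scene stay as the last step left them, time stands still between calls to the robot, and variables do not carry over. Pictures are saved under pics/ and viewed, at most 10 in all, crops included, and the job is handed in when it is done.

Besides the shell and the picture viewer there is one more tool, called after "Call:" in YAML: its name, and indented under it one key for each argument. send_rows: Moves the arm, as the interface text tells. Its arguments: {"type":"object","properties":{"motion":{"type":"array"},"grip_force":{"type":"number"}},"required":["motion"]}

```bash
mkdir -p pics; python3 - <<'E'
from plant import *
import cv2,pickle
for n in ["scene","top"]:
    s=snapshot(n); cv2.imwrite(f"pics/{n}0.png",s["img"][:,:,::-1]); pickle.dump(s,open(f"{n}.pkl","wb"))
    print(n,s["vertical_fov"],s["cx"],s["cy"],s["D"],s["extrinsics"])
print(get_state())
E
```

```text
scene 54.01182100821072 316.1844846664231 243.25267821053302 [-0.05811807  0.          0.          0.          0.        ] [[ 0.54594268 -0.42852296  0.71994074  1.38951583]
 [ 0.8377538   0.29021795 -0.46253877 -0.45915849]
 [-0.01073124  0.85565274  0.5174391   0.76023329]
 [ 0.          0.          0.          1.        ]]
top 56.241985789947364 312.40119181700385 240.36137213612395 [-0.00454926  0.          0.          0.          0.        ] [[ 0.02783061  0.99452754 -0.10069975  0.44562002]
 [-0.99952406  0.0263454  -0.01604904  0.0955    ]
 [-0.01330823  0.10109848  0.99478741  1.06503114]
 [ 0.          0.          0.          1.        ]]
{'clock': 0.1, 'q': array([-1.3052061 ,  0.68988088, -0.19451846,  1.56624603,  0.1573173 ,
        0.90250574, -0.21508653]), 'qd': array([-0.00060666, -0.00192706,  0.00020018, -0.00088633,  0.00066829,
       -0.00082067, -0.00080091]), 'joint_torque': array([-2.30948674e-03, -5.28500426e+01, -1.27100408e+00, -1.53838992e+01,
       -5.25126304e-02,  1.92514024e-03,  3.56046712e-05]), 'tool_pos': array([0.14349489, 0.60773531, 0.24900059]), 'eef_rot': array([ 1.15586137e-01,  9.93297119e-01, -8.23310880e-04, -2.63931573e-05]), 'contact_force': array([-0.09933473, -0.38190332, -0.08521742]), 'moment': array([-0.00232474, -0.02664814,  0.03207327]), 'finger_force': 0.0, 'opening': 1.0007392984649837}
```

View pics/scene0.png

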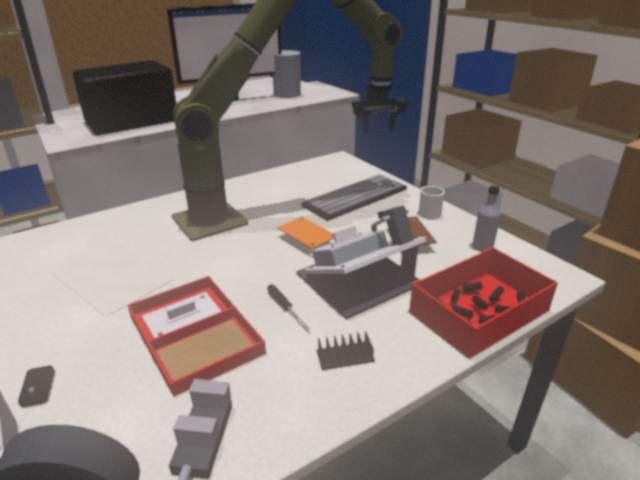

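View pics/top0.png

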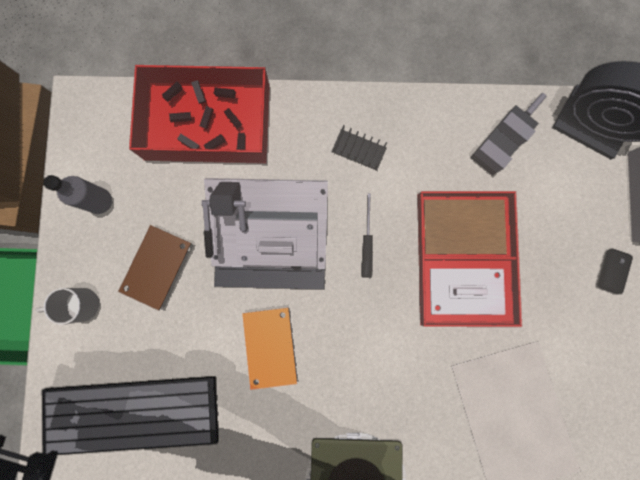

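```bash
python3 - <<'E'
import cv2
a=cv2.imread("pics/top0.png")[170:300,190:340]
cv2.imwrite("pics/c1.png",cv2.resize(a,None,fx=4.6,fy=4.6,interpolation=cv2.INTER_CUBIC))
b=cv2.imread("pics/scene0.png")[195:315,290:440]
cv2.imwrite("pics/c2.png",cv2.resize(b,None,fx=5,fy=5,interpolation=cv2.INTER_CUBIC))
E
```

```text
(no output)
```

View pics/c1.png

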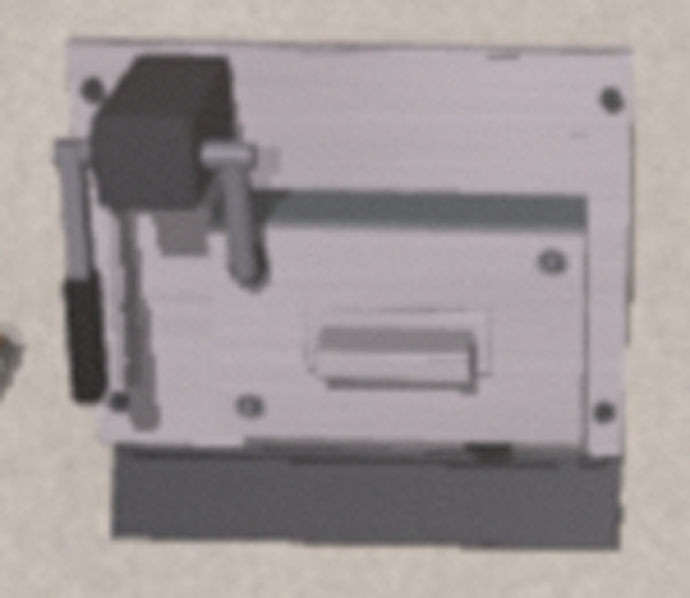

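View pics/c2.png

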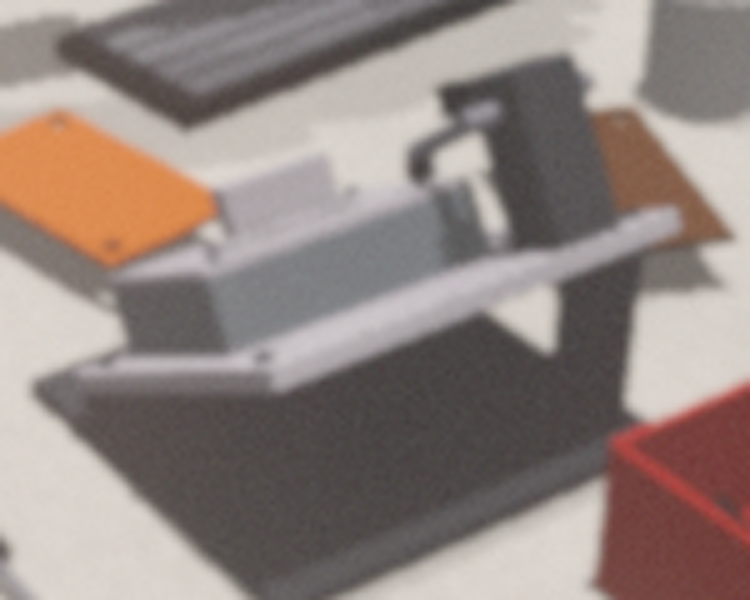

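```bash
cat > h.py <<'E'
import numpy as np,cv2,pickle
from scipy.optimize import least_squares
from scipy.spatial.transform import Rotation as R
def proj(s,P):
    E=np.array(s["extrinsics"]);f=240/np.tan(np.radians(s["vertical_fov"])/2)
    K=np.array([[f,0,s["cx"]],[0,f,s["cy"]],[0,0,1]])
    C=(np.atleast_2d(P)-E[:3,3])@E[:3,:3]*[1,-1,-1]
    return cv2.projectPoints(C.reshape(-1,1,3),np.zeros(3),np.zeros(3),K,np.array(s["D"],float))[0].reshape(-1,2)
def ray(s,uv):
    E=np.array(s["extrinsics"]);f=240/np.tan(np.radians(s["vertical_fov"])/2)
    K=np.array([[f,0,s["cx"]],[0,f,s["cy"]],[0,0,1]])
    n=cv2.undistortPoints(np.array(uv,float).reshape(-1,1,2),K,np.array(s["D"],float)).reshape(-1,2)
    return E[:3,3],np.c_[n[:,0],-n[:,1],-np.ones(len(n))]@E[:3,:3].T
def atz(s,uv,z):
    o,d=ray(s,uv); return o+d*((z-o[2])/d[:,2])[:,None]
def Rh(yaw): return R.from_euler('z',yaw)*R.from_euler('y',-np.pi/6)
E
cat > fit.py <<'E'
from h import *
T=pickle.load(open("top.pkl","rb"));S=pickle.load(open("scene.pkl","rb"))
ft=[((38,-70,51),(552,262)),((-38,70,51),(250,406)),((0,0,77),(393,366)),((52.5,-85,45),(586,232)),((52.5,-85,0),(586,195)),((97,100,95),(147,160)),((95,135,75),(72,150))]
fs=[((52.5,-85,45),(215,275)),((-52.5,-85,45),(110,275)),((52.5,-85,0),(222,350)),((7,-35,77),(218,185)),((7,35,77),(327,155))]
P=np.array([a for a,_ in ft+fs])/1000.
ut=(np.array([b for _,b in ft])+.5)/4.6-.5+[190,170]; us=(np.array([b for _,b in fs])+.5)/5-.5+[290,195]
def res(p):
    W=Rh(p[3]).apply(P)+p[:3]
    return np.r_[proj(T,W[:len(ft)])-ut,proj(S,W[len(ft):])-us].ravel()
r=least_squares(res,[.5,.2,.1,0],loss='soft_l1')
print(r.x,res(r.x).reshape(-1,2).round(1).tolist())
a=[(424,195),(512,195),(518,322),(423,322)]
img=cv2.cvtColor(T["img"],cv2.COLOR_RGB2HSV)
m=np.zeros(img.shape[:2],np.uint8);b=T["img"].astype(int)
m[190:262,418:522]=((b[...,0]-b[...,2]>20)&(b[...,0]-b[...,1]<60))[190:262,418:522]
n,l,st,c=cv2.connectedComponentsWithStats(m);k=1+st[1:,4].argmax()
rc=cv2.minAreaRect(np.argwhere(l==k)[:,::-1].astype(np.float32));bx=cv2.boxPoints(rc)
w=atz(T,bx,.008);print(rc,w.round(3).tolist(),w.mean(0)); print("done bar/cover",atz(T,[(467,291)],.03))
print("tray outer rim",atz(T,[(420,192),(516,192),(521,326),(421,326)],.04).round(3).tolist())
E
python3 fit.py
```

```text
[ 0.55833283  0.18648085  0.08500278 -0.0026978 ] [[0.2, 0.6], [-0.4, 0.3], [-0.2, -0.9], [0.3, -0.3], [0.6, 0.1], [-0.4, 0.7], [0.4, -0.1], [-2.2, -1.1], [-0.7, 0.7], [1.4, 1.3], [1.0, 0.2], [0.9, -1.1]]
((464.5, 226.5), (53.0, 81.0), 90.0) [[0.656, -0.15, 0.008], [0.661, -0.342, 0.008], [0.535, -0.34, 0.008], [0.53, -0.151, 0.008]] [ 0.59544758 -0.2459356   0.008     ]
done bar/cover [[ 0.44365032 -0.24366644  0.03      ]]
tray outer rim [[0.668, -0.134, 0.04], [0.674, -0.355, 0.04], [0.369, -0.36, 0.04], [0.363, -0.137, 0.04]]
```

```bash
cat >> h.py <<'E'
HP=np.array([.558,.1865,.085]);YAW=-.0027
def hw(p): return Rh(YAW).apply(np.array(p)/1000.)+HP
def handle(a,r=90): return hw((95-r*np.cos(a),135,75+r*np.sin(a)))
def frame(z,y):
    z=np.array(z,float);z/=np.linalg.norm(z);y=np.array(y,float);y-=z*(y@z);y/=np.linalg.norm(y)
    return R.from_matrix(np.c_[np.cross(y,z),y,z])
def cur():
    from plant import get_state
    s=get_state(); r=R.from_quat(s["eef_rot"]); return s,s["tool_pos"]-.008*r.as_matrix()[:,2],r
def plan(g1,r1,n,start=None):
    """rows moving grasp point to g1 and orientation r1"""
    s,g0,r0=cur() if start is None else start
    dv=(r0.inv()*r1).as_rotvec()/n
    rot=[r0*R.from_rotvec(dv*i) for i in range(n+1)]
    t=[g0+(np.array(g1)-g0)*i/n+.008*rot[i].as_matrix()[:,2] for i in range(n+1)]
    for i in range(n):
        d=rot[i].inv().apply(t[i+1]-t[i])*100
        print(d.round(2),dv.round(3))
E
python3 - <<'E'
from h import *
T=pickle.load(open("top.pkl","rb"))
for a in(0,.06,.12):
  for r in (55,115): print(a,r,((proj(T,handle(a,r))-[190,170])*4.6).round(0))
print(handle(.06))
t=np.pi/6
r1=frame([np.sin(t),0,-np.cos(t)],[0,1,0]); g=handle(.06)-.07*r1.as_matrix()[:,2]
print(g);plan(g,r1,15)
E
```

```text
0 55 [[ 82. 267.]]
0 115 [[ 92. 390.]]
0.06 55 [[ 80. 270.]]
0.06 115 [[ 88. 397.]]
0.12 55 [[ 78. 272.]]
0.12 115 [[ 84. 402.]]
[0.52263663 0.32159597 0.15720661]
[0.48763663 0.32159597 0.21782839]
[-2.7  -1.33  0.26] [-0.004 -0.035 -0.015]
[-2.67 -1.37  0.35] [-0.004 -0.035 -0.015]
[-2.63 -1.41  0.44] [-0.004 -0.035 -0.015]
[-2.59 -1.45  0.52] [-0.004 -0.035 -0.015]
[-2.55 -1.49  0.6 ] [-0.004 -0.035 -0.015]
[-2.51 -1.53  0.68] [-0.004 -0.035 -0.015]
[-2.46 -1.57  0.76] [-0.004 -0.035 -0.015]
[-2.41 -1.61  0.84] [-0.004 -0.035 -0.015]
[-2.35 -1.65  0.91] [-0.004 -0.035 -0.015]
[-2.29 -1.69  0.99] [-0.004 -0.035 -0.015]
[-2.23 -1.73  1.06] [-0.004 -0.035 -0.015]
[-2.17 -1.76  1.12] [-0.004 -0.035 -0.015]
[-2.1  -1.8   1.19] [-0.004 -0.035 -0.015]
[-2.03 -1.84  1.25] [-0.004 -0.035 -0.015]
[-1.96 -1.87  1.31] [-0.004 -0.035 -0.015]
```

Call:
send_rows:
  motion:
    - {"x":-2.7,"y":-1.33,"z":0.26,"rx":-0.004,"ry":-0.035,"rz":-0.015,"jaw":8}
    - {"x":-2.67,"y":-1.37,"z":0.35,"rx":-0.004,"ry":-0.035,"rz":-0.015,"jaw":6}
    - {"x":-2.63,"y":-1.41,"z":0.44,"rx":-0.004,"ry":-0.035,"rz":-0.015,"jaw":4.5}
    - {"x":-2.59,"y":-1.45,"z":0.52,"rx":-0.004,"ry":-0.035,"rz":-0.015,"jaw":4.5}
    - {"x":-2.55,"y":-1.49,"z":0.6,"rx":-0.004,"ry":-0.035,"rz":-0.015,"jaw":4.5}
  grip_force: 12

```text
clock: 0.6
tool_pos: [0.2603, 0.5117, 0.2364]
eef_rot: [0.077, 0.993, -0.001, 0.088]
contact_force: [0.4, 1.2, 0.4]
opening: 0.569
finger_force: 0.0
```

Call:
send_rows:
  motion:
    - {"x":-2.51,"y":-1.53,"z":0.68,"rx":-0.004,"ry":-0.035,"rz":-0.015,"jaw":4.5}
    - {"x":-2.46,"y":-1.57,"z":0.76,"rx":-0.004,"ry":-0.035,"rz":-0.015,"jaw":4.5}
    - {"x":-2.41,"y":-1.61,"z":0.84,"rx":-0.004,"ry":-0.035,"rz":-0.015,"jaw":4.5}
    - {"x":-2.35,"y":-1.65,"z":0.91,"rx":-0.004,"ry":-0.035,"rz":-0.015,"jaw":4.5}
    - {"x":-2.29,"y":-1.69,"z":0.99,"rx":-0.004,"ry":-0.035,"rz":-0.015,"jaw":4.5}

```text
clock: 1.1
tool_pos: [0.3762, 0.4164, 0.224]
eef_rot: [0.039, 0.984, -0.0, 0.175]
contact_force: [0.1, 0.1, 0.3]
opening: 0.514
finger_force: 0.0
```

Call:
send_rows:
  motion:
    - {"x":-2.23,"y":-1.73,"z":1.06,"rx":-0.004,"ry":-0.035,"rz":-0.015,"jaw":4.5}
    - {"x":-2.17,"y":-1.76,"z":1.12,"rx":-0.004,"ry":-0.035,"rz":-0.015,"jaw":4.5}
    - {"x":-2.1,"y":-1.8,"z":1.19,"rx":-0.004,"ry":-0.035,"rz":-0.015,"jaw":4.5}
    - {"x":-2.03,"y":-1.84,"z":1.25,"rx":-0.004,"ry":-0.035,"rz":-0.015,"jaw":4.5}
    - {"x":-1.96,"y":-1.87,"z":1.31,"rx":-0.004,"ry":-0.035,"rz":-0.015,"jaw":4.5}

```text
clock: 1.6
tool_pos: [0.4852, 0.3284, 0.2144]
eef_rot: [0.005, 0.966, -0.001, 0.257]
contact_force: [0.2, 0.5, 0.1]
opening: 0.513
finger_force: 0.0
```

```bash
python3 - <<'E'
from h import *
from plant import *
s,g,r=cur(); print(s["clock"],g,r.as_matrix().round(3).tolist(),s["opening"],s["q"].round(2))
w=snapshot("wrist");pickle.dump(w,open("wrist.pkl","wb"))
im=w["img"][:,:,::-1].copy();cv2.imwrite("pics/w1.png",im)
print([proj(w,handle(.06,x)).round(0).tolist() for x in (55,90,115)],proj(w,[hw((0,0,77)),hw((38,-70,51)),hw((-38,70,51)),hw((97,100,95))]).round(0).tolist())
t=np.pi/6
r1=frame([np.sin(t),0,-np.cos(t)],[0,1,0]); plan(handle(.06),r1,5)
E
```

```text
1.6 [0.48126008 0.32840588 0.22136622] [[-0.868, 0.01, 0.497], [0.009, 1.0, -0.005], [-0.497, 0.0, -0.868]] 0.5130019682955809 [-1.19  0.69  0.51  2.13  1.15  0.08 -0.42]
[[[308.0, 323.0]], [[307.0, 271.0]], [[307.0, 230.0]]] [[77.0, 261.0], [12.0, 299.0], [202.0, 188.0], [252.0, 418.0]]
[-0.05 -0.09  1.51] [-0.002 -0.    -0.001]
[-0.05 -0.09  1.51] [-0.002 -0.    -0.001]
[-0.05 -0.09  1.51] [-0.002 -0.    -0.001]
[-0.05 -0.09  1.51] [-0.002 -0.    -0.001]
[-0.05 -0.1   1.51] [-0.002 -0.    -0.001]
```

View pics/w1.png

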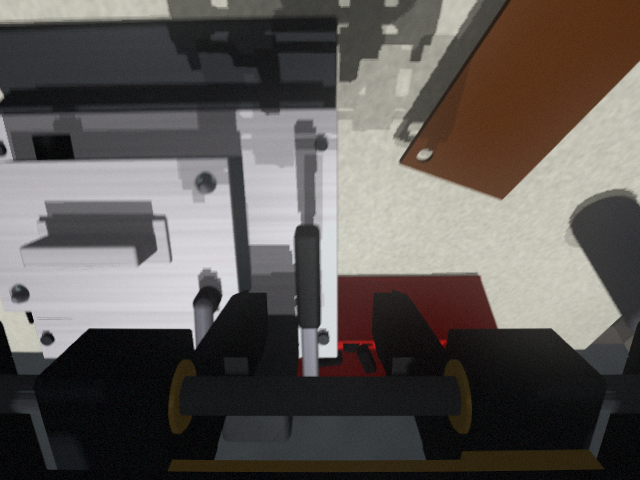

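```bash
python3 - <<'E'
from h import *
t=.32
r1=frame([np.sin(t),0,-np.cos(t)],[0,1,0]); plan(handle(.06,92),r1,5)
E
```

```text
[ 0.02 -0.09  1.51] [-0.001  0.04  -0.002]
[-0.04 -0.09  1.51] [-0.001  0.04  -0.002]
[-0.1  -0.09  1.5 ] [-0.001  0.04  -0.002]
[-0.16 -0.09  1.5 ] [-0.001  0.04  -0.002]
[-0.22 -0.1   1.49] [-0.001  0.04  -0.002]
```

```bash
python3 - <<'E'
from h import *
s,g,r=cur(); print(g,r.as_matrix()[:,2])
t=np.pi/6;r0=frame([np.sin(t),0,-np.cos(t)],[0,1,0]); g0=handle(.06)-.07*r0.as_matrix()[:,2]
t=.32
r1=frame([np.sin(t),0,-np.cos(t)],[0,1,0]); plan(handle(.06,92),r1,5,(0,g0,r0))
E
```

```text
[0.48271547 0.32663476 0.22140582] [ 0.49884075 -0.0080798  -0.866656  ]
[0.07 0.   1.4 ] [0.    0.041 0.   ]
[0.02 0.   1.4 ] [0.    0.041 0.   ]
[-0.04  0.    1.4 ] [0.    0.041 0.   ]
[-0.1   0.    1.39] [0.    0.041 0.   ]
[-0.15  0.    1.38] [0.    0.041 0.   ]
```

Call:
send_rows:
  motion:
    - {"x":0.07,"y":0,"z":1.4,"ry":0.041,"jaw":4.5}
    - {"x":0.02,"z":1.4,"ry":0.041,"jaw":4.5}
    - {"x":-0.04,"z":1.4,"ry":0.041,"jaw":4.5}
    - {"x":-0.1,"z":1.39,"ry":0.041,"jaw":4.5}
    - {"x":-0.15,"z":1.38,"ry":0.041,"jaw":4.5}

```text
schema error: expected keys x, y, z, rx, ry, rz, jaw
```

```bash
python3 - <<'E'
from h import *
from plant import *
snapshot("wrist");snapshot("wrist");w=snapshot("wrist")
s,g,r=cur(); print(s["clock"],g,handle(.06,92),r.as_matrix()[:,2],s["q"].round(2),s["contact_force"])
cv2.imwrite("pics/w2.png",w["img"][:,:,::-1])
E
```

```text
1.8 [0.47995479 0.33151208 0.22124093] [0.52084774 0.3216008  0.15631227] [ 0.49554633 -0.0013998  -0.86858038] [-1.19  0.68  0.5   2.13  1.14  0.08 -0.41] [ 0.63272684 -0.20056519  0.90062763]
```

View pics/w2.png

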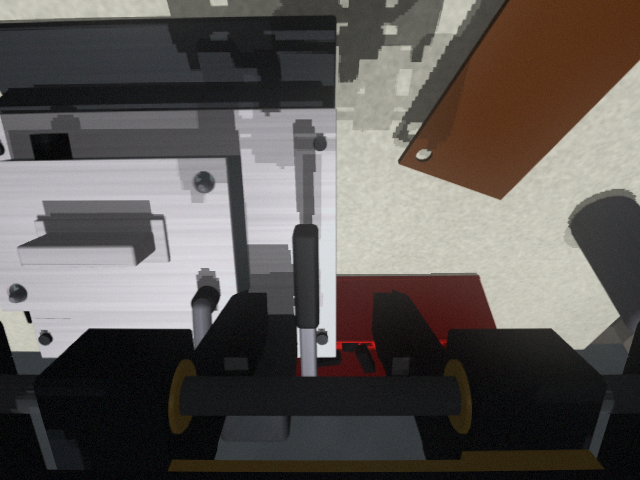

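Call:
send_rows:
  motion:
    - {"x":0.02,"y":-0.15,"z":1.5,"rx":0,"ry":0.04,"rz":0,"jaw":4.5}
    - {"x":-0.04,"y":-0.15,"z":1.5,"rx":0,"ry":0.04,"rz":0,"jaw":4.5}
    - {"x":-0.1,"y":-0.15,"z":1.5,"rx":0,"ry":0.04,"rz":0,"jaw":4.5}
    - {"x":-0.16,"y":-0.15,"z":1.5,"rx":0,"ry":0.04,"rz":0,"jaw":4.5}
    - {"x":-0.22,"y":-0.1,"z":1.5,"rx":0,"ry":0.04,"rz":0,"jaw":4.5}

```text
clock: 2.3
tool_pos: [0.52, 0.3254, 0.149]
eef_rot: [0.004, 0.988, 0.002, 0.157]
contact_force: [0.4, -0.4, -0.3]
opening: 0.513
finger_force: 0.0
```

```bash
python3 - <<'E'
from h import *
from plant import *
for i in range(4):
  w=snapshot("wrist")
  s,g,r=cur(); print(s["clock"],g,r.as_matrix()[:,2],s["q"].round(2),s["contact_force"].round(1))
print(handle(.06,92))
cv2.imwrite("pics/w3.png",w["img"][:,:,::-1])
E
```

```text
2.35 [0.52018207 0.32322219 0.15533902] [ 3.10320986e-01  1.77621890e-04 -9.50631818e-01] [-0.7   0.75 -0.06  1.95  0.9   0.33 -0.03] [ 2.6 -0.6 -0.8]
2.4 [0.51943111 0.32328267 0.15590396] [ 3.12125436e-01  3.47075404e-04 -9.50040837e-01] [-0.7   0.75 -0.06  1.95  0.91  0.32 -0.03] [-0.3 -0.6 -0.7]
2.45 [0.51844048 0.32392935 0.15635579] [ 0.31292438  0.00103541 -0.94977748] [-0.7   0.75 -0.06  1.95  0.91  0.32 -0.03] [-0.1  0.2 -0.1]
2.5 [0.51770746 0.32444821 0.1566529 ] [ 0.31340236  0.0013111  -0.94961953] [-0.71  0.75 -0.06  1.95  0.91  0.32 -0.03] [-0.4  0.6  0.5]
[0.52084774 0.3216008  0.15631227]
```

Call:
send_rows:
  motion:
    - {"x":0,"y":-0.2,"z":0,"rx":0,"ry":0,"rz":0,"jaw":2.5}
    - {"x":0,"y":0,"z":0,"rx":0,"ry":0,"rz":0,"jaw":1}
    - {"x":0,"y":0,"z":0,"rx":0,"ry":0,"rz":0,"jaw":1}
    - {"x":0,"y":0,"z":0,"rx":0,"ry":0,"rz":0,"jaw":1}
    - {"x":0,"y":0,"z":0,"rx":0,"ry":0,"rz":0,"jaw":1}
  grip_force: 12

```text
clock: 3.0
tool_pos: [0.5206, 0.3218, 0.149]
eef_rot: [0.004, 0.987, 0.0, 0.159]
contact_force: [-0.9, 0.1, 1.6]
opening: 0.163
finger_force: 12.0
```

```bash
python3 - <<'E'
from h import *
s,g,r=cur(); print(s["clock"],g,r.as_matrix()[:,2],s["opening"]*8.81,s["finger_force"],s["contact_force"])
N=20
A=np.linspace(.06,1.47,N+1);tl=np.linspace(.32,-.1,N+1)
rs=[frame([np.sin(t),0,-np.cos(t)],[0,1,0]) for t in tl]
for i in range(N): print(i,end=' ');plan(handle(A[i+1],92),rs[i+1],1,(0,handle(A[i],92),rs[i]))
E
```

```text
3.0 [0.51809265 0.3218096  0.15656804] [ 3.14251601e-01 -3.00073993e-04 -9.49339687e-01] 1.4379393086476737 11.99646336492151 [-0.90961958  0.12176606  1.56885456]
0 [ 0.09  0.   -0.64] [0.    0.021 0.   ]
1 [ 0.05  0.   -0.65] [0.    0.021 0.   ]
2 [ 0.02  0.   -0.65] [0.    0.021 0.   ]
3 [-0.01  0.   -0.65] [0.    0.021 0.   ]
4 [-0.04  0.   -0.65] [0.    0.021 0.   ]
5 [-0.07  0.   -0.64] [0.    0.021 0.   ]
6 [-0.1   0.   -0.64] [0.    0.021 0.   ]
7 [-0.14 -0.   -0.63] [0.    0.021 0.   ]
8 [-0.17 -0.   -0.62] [0.    0.021 0.   ]
9 [-0.2  -0.   -0.61] [0.    0.021 0.   ]
10 [-0.23 -0.   -0.6 ] [0.    0.021 0.   ]
11 [-0.26 -0.   -0.59] [0.    0.021 0.   ]
12 [-0.29 -0.   -0.57] [0.    0.021 0.   ]
13 [-0.31 -0.   -0.56] [0.    0.021 0.   ]
14 [-0.34 -0.   -0.54] [0.    0.021 0.   ]
15 [-0.37 -0.   -0.52] [0.    0.021 0.   ]
16 [-0.39 -0.   -0.5 ] [0.    0.021 0.   ]
17 [-0.42 -0.   -0.48] [0.    0.021 0.   ]
18 [-0.44 -0.   -0.46] [0.    0.021 0.   ]
19 [-0.46 -0.   -0.44] [0.    0.021 0.   ]
```

Handle pinched (14.4 mm). Swing up in the arc.

Call:
send_rows:
  motion:
    - {"x":0.09,"y":0,"z":-0.64,"rx":0,"ry":0.021,"rz":0,"jaw":1}
    - {"x":0.05,"y":0,"z":-0.65,"rx":0,"ry":0.021,"rz":0,"jaw":1}
    - {"x":0.02,"y":0,"z":-0.65,"rx":0,"ry":0.021,"rz":0,"jaw":1}
    - {"x":-0.01,"y":0,"z":-0.65,"rx":0,"ry":0.021,"rz":0,"jaw":1}
    - {"x":-0.04,"y":0,"z":-0.65,"rx":0,"ry":0.021,"rz":0,"jaw":1}

```text
clock: 3.5
tool_pos: [0.5097, 0.3217, 0.179]
eef_rot: [0.003, 0.994, 0.001, 0.105]
contact_force: [0.2, 1.2, -4.0]
opening: 0.161
finger_force: 12.0
```

Call:
send_rows:
  motion:
    - {"x":-0.07,"y":0,"z":-0.64,"rx":0,"ry":0.021,"rz":0,"jaw":1}
    - {"x":-0.1,"y":0,"z":-0.64,"rx":0,"ry":0.021,"rz":0,"jaw":1}
    - {"x":-0.14,"y":0,"z":-0.63,"rx":0,"ry":0.021,"rz":0,"jaw":1}
    - {"x":-0.17,"y":0,"z":-0.62,"rx":0,"ry":0.021,"rz":0,"jaw":1}
    - {"x":-0.2,"y":0,"z":-0.61,"rx":0,"ry":0.021,"rz":0,"jaw":1}

```text
clock: 4.0
tool_pos: [0.5097, 0.3217, 0.2106]
eef_rot: [0.003, 0.999, 0.0, 0.052]
contact_force: [-4.5, 1.4, -3.5]
opening: 0.158
finger_force: 12.0
```

```bash
python3 - <<'E'
from h import *
s,g,r=cur(); print(s["clock"],g,r.as_matrix()[:,2],s["opening"]*8.81,s["finger_force"],s["contact_force"])
l=Rh(YAW).inv().apply(g-HP)*1000;d=l-[95,135,75];print(l,np.arctan2(d[2],-d[0]),np.hypot(d[0],d[2]))
E
```

```text
4.0 [0.50889889 0.3217413  0.21860588] [ 1.03823514e-01  6.75661704e-04 -9.94595506e-01] 1.392308129888709 12.001687190495431 [-4.54976199  1.39543561 -3.54037986]
[ 23.96405321 135.10823888 140.43912453] 0.7444112800516145 96.58356359549502
```

Call:
send_rows:
  motion:
    - {"x":-0.25,"y":0,"z":-0.6,"rx":0,"ry":0.021,"rz":0,"jaw":1}
    - {"x":-0.28,"y":0,"z":-0.59,"rx":0,"ry":0.021,"rz":0,"jaw":1}
    - {"x":-0.31,"y":0,"z":-0.57,"rx":0,"ry":0.021,"rz":0,"jaw":1}
    - {"x":-0.33,"y":0,"z":-0.56,"rx":0,"ry":0.021,"rz":0,"jaw":1}
    - {"x":-0.36,"y":0,"z":-0.54,"rx":0,"ry":0.021,"rz":0,"jaw":1}

```text
clock: 4.5
tool_pos: [0.521, 0.3218, 0.2401]
eef_rot: [0.002, 1.0, 0.0, -0.002]
contact_force: [-7.8, 0.3, -0.3]
opening: 0.157
finger_force: 12.0
```

Call:
send_rows:
  motion:
    - {"x":-0.4,"y":0,"z":-0.52,"rx":0,"ry":0.021,"rz":0,"jaw":1}
    - {"x":-0.42,"y":0,"z":-0.5,"rx":0,"ry":0.021,"rz":0,"jaw":1}
    - {"x":-0.45,"y":0,"z":-0.48,"rx":0,"ry":0.021,"rz":0,"jaw":1}
    - {"x":-0.46,"y":0,"z":-0.46,"rx":0,"ry":0.021,"rz":0,"jaw":1}
    - {"x":-0.48,"y":0,"z":-0.44,"rx":0,"ry":0.021,"rz":0,"jaw":1}

```text
clock: 5.0
tool_pos: [0.5437, 0.3219, 0.2642]
eef_rot: [0.002, 0.998, 0.0, -0.055]
contact_force: [-9.6, -1.2, 4.7]
opening: 0.158
finger_force: 12.0
```

```bash
python3 - <<'E'
from h import *
from plant import *
snapshot("wrist");snapshot("wrist")
s,g,r=cur(); print(s["clock"],g,r.as_matrix()[:,2],s["opening"]*8.81,s["finger_force"],s["contact_force"])
l=Rh(YAW).inv().apply(g-HP)*1000;d=l-[95,135,75];print(l,np.arctan2(d[2],-d[0]),np.hypot(d[0],d[2]))
E
```

```text
5.1 [0.54605139 0.32186289 0.2727491 ] [-0.10788075  0.00245688 -0.99416081] 1.4080703093364464 12.000480447895825 [-7.65765121 -1.72342407  8.45044703]
[ 83.2102713  135.33014018 168.752513  ] 1.4456992618389548 94.49090642053689
```

Call:
send_rows:
  motion:
    - {"x":-0.4,"y":0,"z":-0.1,"rx":0,"ry":0,"rz":0,"jaw":1}
    - {"x":-0.3,"y":0,"z":0,"rx":0,"ry":0,"rz":0,"jaw":1}
    - {"x":0,"y":0,"z":0,"rx":0,"ry":0,"rz":0,"jaw":1}
    - {"x":0,"y":0,"z":0,"rx":0,"ry":0,"rz":0,"jaw":4.5}
    - {"x":0,"y":0,"z":0,"rx":0,"ry":0,"rz":0,"jaw":4.5}

```text
clock: 5.6
tool_pos: [0.556, 0.3208, 0.2643]
eef_rot: [0.004, 0.999, 0.001, -0.05]
contact_force: [0.6, -0.2, 1.4]
opening: 0.314
finger_force: 0.0
```

Call:
send_rows:
  motion:
    - {"x":0,"y":0,"z":-0.5,"rx":0,"ry":0,"rz":0,"jaw":4.5}
    - {"x":0,"y":0,"z":-2,"rx":0,"ry":0,"rz":0,"jaw":4.5}
    - {"x":0,"y":0,"z":-3,"rx":0,"ry":0,"rz":0,"jaw":4.5}
    - {"x":0,"y":0,"z":-3,"rx":0,"ry":0,"rz":0,"jaw":6}
    - {"x":0,"y":0,"z":-2,"rx":0,"ry":0,"rz":0,"jaw":6}

```text
clock: 6.1
tool_pos: [0.5672, 0.321, 0.3715]
eef_rot: [0.004, 0.999, 0.002, -0.049]
contact_force: [-0.2, 0.6, 1.1]
opening: 0.663
finger_force: 0.0
```

```bash
python3 - <<'E'
from h import *
from plant import *
snapshot("wrist");T=snapshot("top")
s,g,r=cur(); print(s["clock"],g,r.as_matrix()[:,2],s["q"].round(2),s["contact_force"].round(1))
# pregrasp of bar
for grasp_z in (68,):
  for t in (np.pi/6,):
    X=Rh(YAW).as_matrix()
    for sg in (1,-1):
        r1=frame(-X[:,2],sg*X[:,0]); print(sg,r1.as_matrix().round(2).tolist(),np.linalg.norm((r.inv()*r1).as_rotvec()))
E
```

```text
6.2 [0.56852407 0.32161157 0.38024324] [-0.09459966  0.00730263 -0.99548861] [-0.29  0.71 -0.59  1.2   0.31  1.4   0.73] [-0.6 -0.2 -0.5]
1 [[0.0, 0.87, 0.5], [1.0, -0.0, -0.0], [0.0, 0.5, -0.87]] 1.6558954335451388
-1 [[-0.0, -0.87, 0.5], [-1.0, 0.0, -0.0], [0.0, -0.5, -0.87]] 1.6711593904234368
```

```bash
python3 - <<'E'
from h import *
X=Rh(YAW).as_matrix(); r1=frame(-X[:,2],-X[:,0]); print(hw((0,0,150)))
plan(hw((0,0,150)),r1,15)
E
```

```text
[0.48300027 0.1867025  0.21490381]
[ 0.43 -0.94  1.14] [ 0.033 -0.032 -0.102]
[ 0.55 -0.85  1.16] [ 0.033 -0.032 -0.102]
[ 0.67 -0.74  1.16] [ 0.033 -0.032 -0.102]
[ 0.77 -0.63  1.16] [ 0.033 -0.032 -0.102]
[ 0.87 -0.51  1.15] [ 0.033 -0.032 -0.102]
[ 0.94 -0.37  1.13] [ 0.033 -0.032 -0.102]
[ 1.01 -0.24  1.11] [ 0.033 -0.032 -0.102]
[ 1.06 -0.09  1.08] [ 0.033 -0.032 -0.102]
[1.09 0.05 1.04] [ 0.033 -0.032 -0.102]
[1.11 0.2  1.  ] [ 0.033 -0.032 -0.102]
[1.11 0.35 0.96] [ 0.033 -0.032 -0.102]
[1.09 0.5  0.91] [ 0.033 -0.032 -0.102]
[1.06 0.64 0.85] [ 0.033 -0.032 -0.102]
[1.01 0.77 0.79] [ 0.033 -0.032 -0.102]
[0.95 0.9  0.73] [ 0.033 -0.032 -0.102]
```

```bash
python3 - <<'E'
from h import *
X=Rh(YAW).as_matrix(); r1=frame(-X[:,2],-X[:,0])
s,g,r=cur(); dv=(r.inv()*r1).as_rotvec(); rm=r*R.from_rotvec(dv/3); gm=np.array([.535,.235,.37])
plan(gm,rm,5);plan(hw((0,0,150)),r1,10,(0,gm,rm))
E
```

```text
[ 0.61 -1.76  0.25] [ 0.033 -0.032 -0.102]
[ 0.79 -1.68  0.29] [ 0.033 -0.032 -0.102]
[ 0.96 -1.58  0.31] [ 0.033 -0.032 -0.102]
[ 1.12 -1.46  0.32] [ 0.033 -0.032 -0.102]
[ 1.27 -1.33  0.33] [ 0.033 -0.032 -0.102]
[0.71 0.03 1.54] [ 0.033 -0.032 -0.102]
[0.75 0.15 1.51] [ 0.033 -0.032 -0.102]
[0.77 0.28 1.47] [ 0.033 -0.032 -0.102]
[0.78 0.41 1.44] [ 0.033 -0.032 -0.102]
[0.78 0.54 1.39] [ 0.033 -0.032 -0.102]
[0.76 0.67 1.35] [ 0.033 -0.032 -0.102]
[0.72 0.79 1.3 ] [ 0.033 -0.032 -0.102]
[0.68 0.9  1.25] [ 0.033 -0.032 -0.102]
[0.61 1.01 1.19] [ 0.033 -0.032 -0.102]
[0.54 1.11 1.14] [ 0.033 -0.032 -0.102]
```

Call:
send_rows:
  motion:
    - {"x":0.61,"y":-1.76,"z":0.25,"rx":0.033,"ry":-0.032,"rz":-0.102,"jaw":6}
    - {"x":0.79,"y":-1.68,"z":0.29,"rx":0.033,"ry":-0.032,"rz":-0.102,"jaw":6}
    - {"x":0.96,"y":-1.58,"z":0.31,"rx":0.033,"ry":-0.032,"rz":-0.102,"jaw":6}
    - {"x":1.12,"y":-1.46,"z":0.32,"rx":0.033,"ry":-0.032,"rz":-0.102,"jaw":6}
    - {"x":1.27,"y":-1.33,"z":0.33,"rx":0.033,"ry":-0.032,"rz":-0.102,"jaw":6}

```text
clock: 6.7
tool_pos: [0.5337, 0.2321, 0.3582]
eef_rot: [-0.254, 0.964, -0.068, 0.03]
contact_force: [-0.2, -0.8, -0.3]
opening: 0.683
finger_force: 0.0
```

Call:
send_rows:
  motion:
    - {"x":0.71,"y":0.03,"z":1.54,"rx":0.033,"ry":-0.032,"rz":-0.102,"jaw":6}
    - {"x":0.75,"y":0.15,"z":1.51,"rx":0.033,"ry":-0.032,"rz":-0.102,"jaw":6}
    - {"x":0.77,"y":0.28,"z":1.47,"rx":0.033,"ry":-0.032,"rz":-0.102,"jaw":6}
    - {"x":0.78,"y":0.41,"z":1.44,"rx":0.033,"ry":-0.032,"rz":-0.102,"jaw":6}
    - {"x":0.78,"y":0.54,"z":1.39,"rx":0.033,"ry":-0.032,"rz":-0.102,"jaw":6}

```text
clock: 7.2
tool_pos: [0.509, 0.2078, 0.2811]
eef_rot: [-0.49, 0.855, -0.131, 0.109]
contact_force: [0.5, -0.0, -0.6]
opening: 0.68
finger_force: 0.0
```

Call:
send_rows:
  motion:
    - {"x":0.76,"y":0.67,"z":1.35,"rx":0.033,"ry":-0.032,"rz":-0.102,"jaw":6}
    - {"x":0.72,"y":0.79,"z":1.3,"rx":0.033,"ry":-0.032,"rz":-0.102,"jaw":6}
    - {"x":0.68,"y":0.9,"z":1.25,"rx":0.033,"ry":-0.032,"rz":-0.102,"jaw":6}
    - {"x":0.61,"y":1.01,"z":1.19,"rx":0.033,"ry":-0.032,"rz":-0.102,"jaw":6}
    - {"x":0.54,"y":1.11,"z":1.14,"rx":0.033,"ry":-0.032,"rz":-0.102,"jaw":6}

```text
clock: 7.7
tool_pos: [0.4839, 0.184, 0.2048]
eef_rot: [0.688, -0.679, 0.185, -0.179]
contact_force: [0.6, -0.1, -0.9]
opening: 0.682
finger_force: 0.0
```

```bash
cat > look.py <<'E'
from h import *
from plant import *
import sys
for i in range(3):
    w=snapshot("wrist"); s,g,r=cur(); print(s["clock"],g,s["contact_force"].round(1))
print(s["q"].round(2)); print(r.as_matrix().round(3).tolist())
pickle.dump(w,open("wrist.pkl","wb"));cv2.imwrite(sys.argv[1],w["img"][:,:,::-1])
print("bar top corners",proj(w,[hw(p) for p in((7,-35,77),(7,35,77),(-7,35,77),(-7,-35,77),(38,-70,51),(-38,70,51),(0,0,77))]).round(0).tolist())
X=Rh(YAW).as_matrix(); r1=frame(-X[:,2],-X[:,0]); plan(hw((0,0,68)),r1,5)
E
python3 look.py pics/w4.png
```

```text
7.75 [0.47745581 0.18193583 0.20897726] [-3.2 -1.3 -3.3]
7.8 [0.47813222 0.18176214 0.2098019 ] [ 0.7 -0.4 -0.4]
7.85 [0.47960565 0.18284191 0.21113512] [-0.2  0.2  0.4]
[-0.26  0.63 -0.59  2.35  1.84  0.68  0.7 ]
[[0.003, -0.87, 0.493], [-1.0, -0.008, -0.009], [0.012, -0.493, -0.87]]
bar top corners [[291.0, 213.0], [292.0, 329.0], [316.0, 329.0], [317.0, 213.0], [239.0, 142.0], [361.0, 355.0], [304.0, 274.0]]
[-0.09 -0.11  1.61] [ 0.002 -0.002  0.002]
[-0.09 -0.11  1.61] [ 0.002 -0.002  0.002]
[-0.09 -0.11  1.61] [ 0.002 -0.002  0.002]
[-0.08 -0.1   1.61] [ 0.002 -0.002  0.002]
[-0.08 -0.1   1.61] [ 0.002 -0.002  0.002]
```

View pics/w4.png

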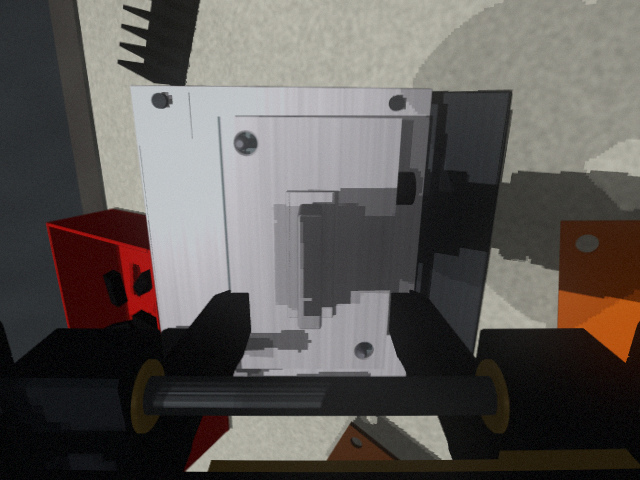

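```bash
python3 - <<'E'
from h import *
w=pickle.load(open("wrist.pkl","rb"));s,g,r=cur()
E=np.array(w["extrinsics"]);M=r.as_matrix()
print(w["cx"],w["cy"],w["D"],M.T@E[:3,:3],M.T@(E[:3,3]-g))
print(proj(w,[g+M[:,2]*d for d in(0,.03,.07)]))
# bar top center measured at depth plane z_h=77
n=Rh(YAW).as_matrix()[:,2];o,d=ray(w,[(310.5,268),(246,142),(363,350)])
for dd,z in zip(d,(77,51,51)):
    k=((hw((0,0,z))-o)@n)/(dd@n);p=o+dd*k;print(Rh(YAW).inv().apply(p-HP)*1000)
E
```

```text
319.674374302716 238.54904381417458 [-0.02175616  0.          0.          0.          0.        ] [[ 0.00479561  0.9510997   0.30884684]
 [ 0.99998581 -0.0038441  -0.00368926]
 [-0.00232162  0.30886015 -0.95110463]] [ 0.08082282  0.00242397 -0.12666638]
[[311.50517986 337.82063267]
 [312.68576186 301.21771161]
 [313.76944937 267.67305789]]
[-3.56397699 -3.6480413  77.        ]
[ 34.07698304 -69.90736832  51.        ]
[-39.51915214  66.39534599  51.        ]
```

Call:
send_rows:
  motion:
    - {"x":-0.05,"y":-0.07,"z":1.6,"rx":0,"ry":0,"rz":0,"jaw":6}
    - {"x":-0.05,"y":-0.07,"z":1.6,"rx":0,"ry":0,"rz":0,"jaw":6}
    - {"x":-0.05,"y":-0.07,"z":1.6,"rx":0,"ry":0,"rz":0,"jaw":6}
    - {"x":-0.05,"y":-0.07,"z":1.6,"rx":0,"ry":0,"rz":0,"jaw":6}
    - {"x":-0.05,"y":-0.07,"z":1.3,"rx":0,"ry":0,"rz":0,"jaw":5}

```text
clock: 8.35
tool_pos: [0.528, 0.1865, 0.1407]
eef_rot: [0.684, -0.682, 0.185, -0.179]
contact_force: [-1.0, 0.1, -0.3]
opening: 0.607
finger_force: 0.0
```

```bash
python3 look.py pics/w5.png
```

```text
8.4 [0.52454312 0.1861372  0.14625717] [ 0.5  0.2 -0.8]
8.45 [0.52363311 0.18615247 0.14692642] [-0.4 -0.9  0.1]
8.5 [0.52297637 0.18629743 0.14752404] [-0.4 -0.1  0.2]
[-0.23  0.8  -0.58  2.29  2.01  0.76  0.62]
[[0.002, -0.868, 0.497], [-1.0, -0.006, -0.007], [0.01, -0.497, -0.868]]
bar top corners [[300.0, 255.0], [301.0, 422.0], [337.0, 422.0], [341.0, 255.0], [220.0, 143.0], [396.0, 439.0], [320.0, 345.0]]
[-0.01  0.02  0.07] [ 0.001 -0.001  0.002]
[-0.01  0.02  0.07] [ 0.001 -0.001  0.002]
[-0.01  0.02  0.07] [ 0.001 -0.001  0.002]
[-0.01  0.02  0.07] [ 0.001 -0.001  0.002]
[-0.01  0.02  0.07] [ 0.001 -0.001  0.002]
```

View pics/w5.png

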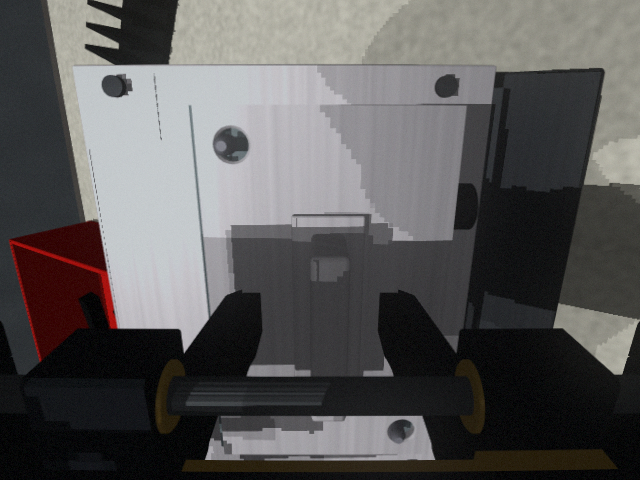

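Call:
send_rows:
  motion:
    - {"x":0,"y":0.15,"z":0.1,"rx":0,"ry":0,"rz":0,"jaw":4}
    - {"x":0,"y":0.15,"z":0.1,"rx":0,"ry":0,"rz":0,"jaw":2.5}
    - {"x":0,"y":0,"z":0,"rx":0,"ry":0,"rz":0,"jaw":1}
    - {"x":0,"y":0,"z":0,"rx":0,"ry":0,"rz":0,"jaw":0.8}
    - {"x":0,"y":0,"z":0,"rx":0,"ry":0,"rz":0,"jaw":0.8}
  grip_force: 30

```text
clock: 9.0
tool_pos: [0.5251, 0.1863, 0.1379]
eef_rot: [0.686, -0.681, 0.185, -0.179]
contact_force: [-2.1, -1.0, 1.0]
opening: 0.157
finger_force: 30.0
```

```bash
python3 - <<'E'
from h import *
from plant import *
for i in range(2):
    snapshot("wrist");s,g,r=cur(); print(s["clock"],g,s["contact_force"].round(1),s["moment"].round(2),s["opening"]*8.81,s["finger_force"],r.as_matrix()[:,2].round(3))
    print(Rh(YAW).inv().apply(g-HP)*1000)
E
```

```text
9.05 [0.52108073 0.18633001 0.14481714] [0.1 0.2 1.6] [ 0.09  0.43 -0.05] 1.3571024555836282 29.99718986917287 [ 0.498 -0.006 -0.867]
[-2.06393935 -0.26966856 70.26249872]
9.1 [0.52106589 0.18635157 0.1448132 ] [-1.3 -0.2  1.9] [ 0.15  0.32 -0.06] 1.3987182435691743 29.997063735499978 [ 0.498 -0.006 -0.867]
[-2.07881516 -0.24815581 70.26653557]
```

Call:
send_rows:
  motion:
    - {"x":0,"y":0,"z":-0.4,"rx":0,"ry":0,"rz":0,"jaw":0.8}
    - {"x":0,"y":0,"z":-0.8,"rx":0,"ry":0,"rz":0,"jaw":0.8}
    - {"x":0,"y":0,"z":-1,"rx":0,"ry":0,"rz":0,"jaw":0.8}
    - {"x":0,"y":0,"z":-1.2,"rx":0,"ry":0,"rz":0,"jaw":0.8}
    - {"x":0,"y":0,"z":-1.2,"rx":0,"ry":0,"rz":0,"jaw":0.8}

```text
clock: 9.6
tool_pos: [0.5008, 0.1866, 0.1782]
eef_rot: [0.686, -0.681, 0.185, -0.179]
contact_force: [0.4, -0.3, -4.7]
opening: 0.157
finger_force: 30.0
```

Call:
send_rows:
  motion:
    - {"x":0,"y":0,"z":-1.2,"rx":0,"ry":0,"rz":0,"jaw":0.8}
    - {"x":0,"y":0,"z":-1.5,"rx":0,"ry":0,"rz":0,"jaw":0.8}
    - {"x":0,"y":0,"z":-1.5,"rx":0,"ry":0,"rz":0,"jaw":0.8}
    - {"x":0,"y":0,"z":-1.5,"rx":0,"ry":0,"rz":0,"jaw":0.8}
    - {"x":0,"y":0,"z":-1,"rx":0,"ry":0,"rz":0,"jaw":0.8}

```text
clock: 10.1
tool_pos: [0.4676, 0.1872, 0.2371]
eef_rot: [0.686, -0.681, 0.185, -0.18]
contact_force: [0.5, -0.4, -3.1]
opening: 0.159
finger_force: 30.0
```

```bash
python3 - <<'E'
from h import *
from plant import *
for i in range(2):
    w=snapshot("wrist");s,g,r=cur(); print(s["clock"],g,s["contact_force"].round(1),s["opening"]*8.81,s["finger_force"],r.as_matrix()[:,2].round(3))
sc=snapshot("scene")
a=sc["img"][170:320,270:450,::-1]
cv2.imwrite("pics/m6.png",np.hstack([cv2.resize(w["img"][:,:,::-1],(400,300)),cv2.resize(a,(360,300))]))
print(s["q"].round(2))
y=.026; r1=frame([0,0,-1],[-np.cos(y),-np.sin(y),0])
gt=np.array([.595,-.245,.20]); plan(gt,r1,20)
E
```

```text
10.15 [0.46342582 0.18756478 0.24493016] [ 0.1  0.4 -1.9] 1.3842732109251725 29.993280745111406 [ 0.499 -0.005 -0.866]
10.2 [0.46404759 0.18748185 0.24422881] [-0.4  0.7 -4.3] 1.3895615832478054 29.993323073722422 [ 0.5   -0.005 -0.866]
[-0.29  0.54 -0.58  2.36  1.73  0.64  0.78]
[ 2.16 -0.42  0.53] [-0.026 -0.001 -0.001]
[ 2.16 -0.43  0.51] [-0.026 -0.001 -0.001]
[ 2.16 -0.44  0.5 ] [-0.026 -0.001 -0.001]
[ 2.16 -0.45  0.49] [-0.026 -0.001 -0.001]
[ 2.16 -0.46  0.47] [-0.026 -0.001 -0.001]
[ 2.17 -0.47  0.46] [-0.026 -0.001 -0.001]
[ 2.17 -0.48  0.44] [-0.026 -0.001 -0.001]
[ 2.17 -0.49  0.43] [-0.026 -0.001 -0.001]
[ 2.17 -0.5   0.41] [-0.026 -0.001 -0.001]
[ 2.17 -0.51  0.4 ] [-0.026 -0.001 -0.001]
[ 2.17 -0.52  0.38] [-0.026 -0.001 -0.001]
[ 2.17 -0.52  0.37] [-0.026 -0.001 -0.001]
[ 2.17 -0.53  0.35] [-0.026 -0.001 -0.001]
[ 2.17 -0.54  0.33] [-0.026 -0.001 -0.001]
[ 2.17 -0.55  0.32] [-0.026 -0.001 -0.001]
[ 2.17 -0.55  0.3 ] [-0.026 -0.001 -0.001]
[ 2.17 -0.56  0.29] [-0.026 -0.001 -0.001]
[ 2.17 -0.56  0.27] [-0.026 -0.001 -0.001]
[ 2.18 -0.57  0.25] [-0.026 -0.001 -0.001]
[ 2.18 -0.57  0.23] [-0.026 -0.001 -0.001]
```

View pics/m6.png

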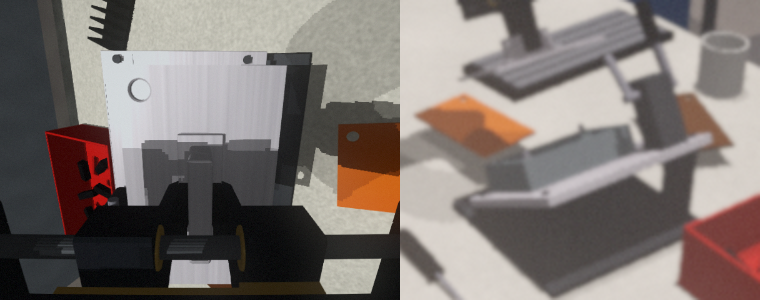

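Call:
send_rows:
  motion:
    - {"x":2.16,"y":-0.42,"z":0.53,"rx":-0.026,"ry":-0.001,"rz":-0.001,"jaw":0.8}
    - {"x":2.16,"y":-0.43,"z":0.51,"rx":-0.026,"ry":-0.001,"rz":-0.001,"jaw":0.8}
    - {"x":2.16,"y":-0.44,"z":0.5,"rx":-0.026,"ry":-0.001,"rz":-0.001,"jaw":0.8}
    - {"x":2.16,"y":-0.45,"z":0.49,"rx":-0.026,"ry":-0.001,"rz":-0.001,"jaw":0.8}
    - {"x":2.16,"y":-0.46,"z":0.47,"rx":-0.026,"ry":-0.001,"rz":-0.001,"jaw":0.8}

```text
clock: 10.75
tool_pos: [0.5004, 0.0777, 0.2236]
eef_rot: [0.698, -0.69, 0.139, -0.135]
contact_force: [-0.1, -0.4, -4.7]
opening: 0.153
finger_force: 30.0
```

Call:
send_rows:
  motion:
    - {"x":2.17,"y":-0.47,"z":0.46,"rx":-0.026,"ry":-0.001,"rz":-0.001,"jaw":0.8}
    - {"x":2.17,"y":-0.48,"z":0.44,"rx":-0.026,"ry":-0.001,"rz":-0.001,"jaw":0.8}
    - {"x":2.17,"y":-0.49,"z":0.43,"rx":-0.026,"ry":-0.001,"rz":-0.001,"jaw":0.8}
    - {"x":2.17,"y":-0.5,"z":0.41,"rx":-0.026,"ry":-0.001,"rz":-0.001,"jaw":0.8}
    - {"x":2.17,"y":-0.51,"z":0.4,"rx":-0.026,"ry":-0.001,"rz":-0.001,"jaw":0.8}

```text
clock: 11.25
tool_pos: [0.5313, -0.0297, 0.2122]
eef_rot: [0.707, -0.695, 0.092, -0.09]
contact_force: [0.8, 0.3, -3.8]
opening: 0.159
finger_force: 30.0
```

Call:
send_rows:
  motion:
    - {"x":2.17,"y":-0.52,"z":0.38,"rx":-0.026,"ry":-0.001,"rz":-0.001,"jaw":0.8}
    - {"x":2.17,"y":-0.52,"z":0.37,"rx":-0.026,"ry":-0.001,"rz":-0.001,"jaw":0.8}
    - {"x":2.17,"y":-0.53,"z":0.35,"rx":-0.026,"ry":-0.001,"rz":-0.001,"jaw":0.8}
    - {"x":2.17,"y":-0.54,"z":0.33,"rx":-0.026,"ry":-0.001,"rz":-0.001,"jaw":0.8}
    - {"x":2.17,"y":-0.55,"z":0.32,"rx":-0.026,"ry":-0.001,"rz":-0.001,"jaw":0.8}

```text
clock: 11.75
tool_pos: [0.5628, -0.138, 0.2007]
eef_rot: [0.713, -0.698, 0.045, -0.045]
contact_force: [0.9, 0.8, -4.3]
opening: 0.155
finger_force: 30.0
```

Call:
send_rows:
  motion:
    - {"x":2.17,"y":-0.55,"z":0.3,"rx":-0.026,"ry":-0.001,"rz":-0.001,"jaw":0.8}
    - {"x":2.17,"y":-0.56,"z":0.29,"rx":-0.026,"ry":-0.001,"rz":-0.001,"jaw":0.8}
    - {"x":2.17,"y":-0.56,"z":0.27,"rx":-0.026,"ry":-0.001,"rz":-0.001,"jaw":0.8}
    - {"x":2.18,"y":-0.57,"z":0.25,"rx":-0.026,"ry":-0.001,"rz":-0.001,"jaw":0.8}
    - {"x":2.18,"y":-0.57,"z":0.23,"rx":-0.026,"ry":-0.001,"rz":-0.001,"jaw":0.8}

```text
clock: 12.25
tool_pos: [0.5947, -0.2466, 0.1896]
eef_rot: [0.716, -0.698, -0.001, -0.0]
contact_force: [0.5, 2.0, -3.9]
opening: 0.159
finger_force: 30.0
```

```bash
python3 - <<'E'
from h import *
from plant import *
G=[]
for i in range(6):
    w=snapshot("wrist");s,g,r=cur();G.append(g)
print(s["clock"],np.array(G).round(4).tolist(),s["contact_force"].round(1),s["opening"]*8.81,r.as_matrix().round(3).tolist(),s["q"].round(2))
g=np.mean(G[2:],0);y=.026; r1=frame([0,0,-1],[-np.cos(y),-np.sin(y),0])
plan([.595,-.245,.06],r1,8,(0,g,r))
t=snapshot("top");a=t["img"][150:340,380:560,::-1];sc=snapshot("scene");pickle.dump(sc,open("sc2.pkl","wb"))
b=sc["img"][230:400,110:290,::-1]
cv2.imwrite("pics/m7.png",np.hstack([cv2.resize(a,(400,422)),cv2.resize(b,(400,422))]))
E
```

```text
12.55 [[0.5949, -0.2517, 0.1929], [0.5943, -0.2493, 0.1928], [0.5942, -0.2466, 0.1944], [0.5945, -0.2448, 0.196], [0.5947, -0.2438, 0.1974], [0.595, -0.2435, 0.1984]] [-0.8  1.1 -3.7] 1.3722321998007772 [[0.03, -1.0, 0.001], [-1.0, -0.03, 0.003], [-0.003, -0.001, -1.0]] [ 0.88  1.09 -1.29  1.54  1.06  1.33  2.65]
[ 0.01 -0.    1.71] [-0.  0.  0.]
[ 0.01 -0.    1.71] [-0.  0.  0.]
[ 0.01 -0.    1.71] [-0.  0.  0.]
[ 0.01 -0.    1.71] [-0.  0.  0.]
[ 0.01 -0.    1.71] [-0.  0.  0.]
[ 0.01 -0.    1.71] [-0.  0.  0.]
[ 0.01 -0.    1.71] [-0.  0.  0.]
[ 0.01 -0.    1.71] [-0.  0.  0.]
```

Call:
send_rows:
  motion:
    - {"x":0,"y":0,"z":0,"rx":0,"ry":0,"rz":-0.04,"jaw":0.8}
    - {"x":0,"y":0,"z":0.5,"rx":0,"ry":0,"rz":-0.04,"jaw":0.8}
    - {"x":0,"y":0,"z":1.5,"rx":0,"ry":0,"rz":0,"jaw":0.8}
    - {"x":0,"y":0,"z":1.5,"rx":0,"ry":0,"rz":0,"jaw":0.8}
    - {"x":0,"y":0,"z":1,"rx":0,"ry":0,"rz":0,"jaw":0.8}

```text
clock: 13.15
tool_pos: [0.5947, -0.2422, 0.144]
eef_rot: [0.744, -0.668, -0.0, -0.002]
contact_force: [0.8, 0.5, -3.7]
opening: 0.152
finger_force: 30.0
```

```bash
cat > st.py <<'E'
from h import *
from plant import *
G=[]
for i in range(4):
    w=snapshot("wrist");s,g,r=cur();G.append(g)
print(s["clock"],np.array(G).round(4).tolist(),s["contact_force"].round(1),s["opening"]*8.81,r.as_matrix().round(3).tolist(),s["q"].round(2))
E
python3 st.py
```

```text
13.35 [[0.5941, -0.2425, 0.1505], [0.5942, -0.2426, 0.1516], [0.5948, -0.2425, 0.1527], [0.5952, -0.2425, 0.1535]] [-0.3 -0.1 -3.5] 1.3605214046126075 [[0.107, -0.994, 0.003], [-0.994, -0.107, 0.003], [-0.003, -0.003, -1.0]] [ 0.91  1.25 -1.44  1.57  1.24  1.45  2.63]
```

Call:
send_rows:
  motion:
    - {"x":0,"y":0,"z":-1,"rx":0,"ry":0,"rz":-0.06,"jaw":0.8}
    - {"x":0,"y":0,"z":-1,"rx":0,"ry":0,"rz":-0.12,"jaw":0.8}
    - {"x":0,"y":0,"z":-1,"rx":0,"ry":0,"rz":-0.12,"jaw":0.8}
    - {"x":0,"y":0,"z":0,"rx":0,"ry":0,"rz":-0.12,"jaw":0.8}
    - {"x":0,"y":0,"z":0,"rx":0,"ry":0,"rz":-0.12,"jaw":0.8}

```text
clock: 13.85
tool_pos: [0.536, -0.1565, 0.1394]
eef_rot: [0.871, -0.488, 0.05, 0.02]
contact_force: [0.5, 0.1, -4.0]
opening: 0.157
finger_force: 30.0
```

```bash
python3 st.py
```

```text
14.05 [[0.5321, -0.1522, 0.1458], [0.5336, -0.1538, 0.1464], [0.5352, -0.1553, 0.1469], [0.5363, -0.1562, 0.1472]] [-0.1 -0.1 -3.3] 1.340654506976514 [[0.515, -0.855, 0.067], [-0.851, -0.519, -0.082], [0.105, -0.015, -0.994]] [ 0.85  1.2  -1.47  1.92  1.35  1.4   2.65]
```

```bash
python3 - <<'E'
from h import *
s,g,r=cur(); y=-.7; r1=frame([0,0,-1],[-np.cos(y),-np.sin(y),0]); plan([.595,-.245,.19],r1,10)
E
```

```text
[ 1.1  -0.04 -0.31] [-0.008 -0.008  0.124]
[ 1.08 -0.18 -0.32] [-0.008 -0.008  0.124]
[ 1.05 -0.31 -0.33] [-0.008 -0.008  0.124]
[ 1.   -0.43 -0.35] [-0.008 -0.008  0.124]
[ 0.93 -0.55 -0.36] [-0.008 -0.008  0.124]
[ 0.85 -0.66 -0.37] [-0.008 -0.008  0.124]
[ 0.76 -0.76 -0.38] [-0.008 -0.008  0.124]
[ 0.66 -0.84 -0.39] [-0.008 -0.008  0.124]
[ 0.54 -0.92 -0.41] [-0.008 -0.008  0.124]
[ 0.42 -0.97 -0.42] [-0.008 -0.008  0.124]
```

Call:
send_rows:
  motion:
    - {"x":1.1,"y":-0.04,"z":-0.31,"rx":-0.008,"ry":-0.008,"rz":0.124,"jaw":0.8}
    - {"x":1.08,"y":-0.18,"z":-0.32,"rx":-0.008,"ry":-0.008,"rz":0.124,"jaw":0.8}
    - {"x":1.05,"y":-0.31,"z":-0.33,"rx":-0.008,"ry":-0.008,"rz":0.124,"jaw":0.8}
    - {"x":1.0,"y":-0.43,"z":-0.35,"rx":-0.008,"ry":-0.008,"rz":0.124,"jaw":0.8}
    - {"x":0.93,"y":-0.55,"z":-0.36,"rx":-0.008,"ry":-0.008,"rz":0.124,"jaw":0.8}

```text
clock: 14.55
tool_pos: [0.5671, -0.2021, 0.1613]
eef_rot: [-0.676, 0.736, -0.026, -0.01]
contact_force: [0.1, 0.3, -4.4]
opening: 0.159
finger_force: 30.0
```

```bash
python3 st.py
```

```text
14.75 [[0.5683, -0.2038, 0.17], [0.5675, -0.2028, 0.1695], [0.5666, -0.2017, 0.1689], [0.5659, -0.201, 0.1684]] [ 0.1  0.1 -4.1] 1.3730340293594783 [[-0.076, -0.997, 0.02], [-0.996, 0.075, -0.051], [0.05, -0.024, -0.998]] [ 0.88  1.18 -1.44  1.73  1.25  1.41  2.27]
```

Call:
send_rows:
  motion:
    - {"x":0.85,"y":-0.66,"z":-0.37,"rx":-0.008,"ry":-0.008,"rz":0.124,"jaw":0.8}
    - {"x":0.76,"y":-0.76,"z":-0.38,"rx":-0.008,"ry":-0.008,"rz":0.124,"jaw":0.8}
    - {"x":0.66,"y":-0.84,"z":-0.39,"rx":-0.008,"ry":-0.008,"rz":0.124,"jaw":0.8}
    - {"x":0.54,"y":-0.92,"z":-0.41,"rx":-0.008,"ry":-0.008,"rz":0.124,"jaw":0.8}
    - {"x":0.42,"y":-0.97,"z":-0.42,"rx":-0.008,"ry":-0.008,"rz":0.124,"jaw":0.8}

```text
clock: 15.25
tool_pos: [0.5951, -0.2447, 0.1812]
eef_rot: [-0.422, 0.906, 0.001, -0.001]
contact_force: [-0.6, -0.4, -2.7]
opening: 0.161
finger_force: 30.0
```

Call:
send_rows:
  motion:
    - {"x":0,"y":0,"z":0,"rx":0,"ry":0,"rz":0.12,"jaw":0.8}
    - {"x":0,"y":0,"z":0,"rx":0,"ry":0,"rz":0.12,"jaw":0.8}
    - {"x":0,"y":0,"z":0,"rx":0,"ry":0,"rz":0.12,"jaw":0.8}
    - {"x":0,"y":0,"z":0,"rx":0,"ry":0,"rz":0.12,"jaw":0.8}
    - {"x":0,"y":0,"z":0,"rx":0,"ry":0,"rz":0.12,"jaw":0.8}

```text
clock: 15.75
tool_pos: [0.5948, -0.2443, 0.181]
eef_rot: [-0.136, 0.991, 0.0, -0.002]
contact_force: [-0.6, -0.8, -3.2]
opening: 0.157
finger_force: 30.0
```

Call:
send_rows:
  motion:
    - {"x":0,"y":0,"z":0,"rx":0,"ry":0,"rz":0.12,"jaw":0.8}
    - {"x":0,"y":0,"z":0,"rx":0,"ry":0,"rz":0.12,"jaw":0.8}
    - {"x":0,"y":0,"z":0,"rx":0,"ry":0,"rz":0.12,"jaw":0.8}
    - {"x":0,"y":0,"z":0,"rx":0,"ry":0,"rz":0.12,"jaw":0.8}
    - {"x":0,"y":0,"z":0,"rx":0,"ry":0,"rz":0.12,"jaw":0.8}

```text
clock: 16.25
tool_pos: [0.5947, -0.2441, 0.1809]
eef_rot: [0.163, 0.987, -0.0, -0.002]
contact_force: [0.3, -0.7, -3.5]
opening: 0.157
finger_force: 30.0
```

Call:
send_rows:
  motion:
    - {"x":0,"y":0,"z":0,"rx":0,"ry":0,"rz":0.12,"jaw":0.8}
    - {"x":0,"y":0,"z":0,"rx":0,"ry":0,"rz":0.12,"jaw":0.8}
    - {"x":0,"y":0,"z":0,"rx":0,"ry":0,"rz":0.12,"jaw":0.8}
    - {"x":0,"y":0,"z":0,"rx":0,"ry":0,"rz":0.12,"jaw":0.8}
    - {"x":0,"y":0,"z":0,"rx":0,"ry":0,"rz":0.12,"jaw":0.8}

```text
clock: 16.75
tool_pos: [0.5946, -0.244, 0.1809]
eef_rot: [0.447, 0.894, -0.001, -0.002]
contact_force: [-0.2, 0.6, -4.7]
opening: 0.159
finger_force: 30.0
```

```bash
python3 st.py;  python3 - <<'E'
from h import *
s,g,r=cur(); y=.026; r1=frame([0,0,-1],[np.cos(y),np.sin(y),0]); plan([.595,-.245,.15],r1,10)
E
```

```text
16.95 [[0.5948, -0.2439, 0.1891], [0.5948, -0.2441, 0.1891], [0.5948, -0.2443, 0.1891], [0.5949, -0.2445, 0.189]] [ 0.2  0.5 -3.9] 1.3881637316816922 [[-0.604, 0.797, -0.003], [0.797, 0.604, -0.0], [0.002, -0.003, -1.0]] [ 0.83  1.02 -1.1   1.54  0.95  1.2   0.2 ]
[-0.01 -0.    0.39] [-0.    -0.     0.062]
[-0.01 -0.    0.39] [-0.    -0.     0.062]
[-0.01 -0.    0.39] [-0.    -0.     0.062]
[-0.01 -0.    0.39] [-0.    -0.     0.062]
[-0.01  0.    0.39] [-0.    -0.     0.062]
[-0.01  0.    0.39] [-0.    -0.     0.062]
[-0.01  0.    0.39] [-0.    -0.     0.062]
[-0.01  0.    0.39] [-0.    -0.     0.062]
[-0.01  0.    0.39] [-0.    -0.     0.062]
[-0.01  0.    0.39] [-0.    -0.     0.062]
```

Call:
send_rows:
  motion:
    - {"x":0,"y":0,"z":0.8,"rx":0,"ry":0,"rz":0.124,"jaw":0.8}
    - {"x":0,"y":0,"z":1,"rx":0,"ry":0,"rz":0.124,"jaw":0.8}
    - {"x":0,"y":0,"z":1,"rx":0,"ry":0,"rz":0.124,"jaw":0.8}
    - {"x":0,"y":0,"z":1,"rx":0,"ry":0,"rz":0.124,"jaw":0.8}
    - {"x":0,"y":0,"z":1,"rx":0,"ry":0,"rz":0.124,"jaw":0.8}

```text
clock: 17.45
tool_pos: [0.5948, -0.2448, 0.1325]
eef_rot: [0.699, 0.715, -0.001, -0.001]
contact_force: [-0.1, -0.2, -3.3]
opening: 0.16
finger_force: 30.0
```

Call:
send_rows:
  motion:
    - {"x":0,"y":0,"z":1.5,"rx":0,"ry":0,"rz":0,"jaw":0.8}
    - {"x":0,"y":0,"z":1.5,"rx":0,"ry":0,"rz":0,"jaw":0.8}
    - {"x":0,"y":0,"z":1.5,"rx":0,"ry":0,"rz":0,"jaw":0.8}
    - {"x":0,"y":0,"z":1,"rx":0,"ry":0,"rz":0,"jaw":0.8}
    - {"x":0,"y":0,"z":0.5,"rx":0,"ry":0,"rz":0,"jaw":0.8}

```text
clock: 17.95
tool_pos: [0.594, -0.2453, 0.0713]
eef_rot: [0.698, 0.716, -0.002, -0.002]
contact_force: [-0.2, 0.2, -3.4]
opening: 0.155
finger_force: 30.0
```

```bash
python3 st.py; python3 - <<'E'
from h import *
from plant import *
w=snapshot("wrist");t=snapshot("top");a=t["img"][150:340,380:560,::-1];sc=snapshot("scene");b=sc["img"][260:400,110:290,::-1]
cv2.imwrite("pics/m8.png",np.hstack([cv2.resize(w["img"][:,:,::-1],(400,300)),cv2.resize(b,(386,300),interpolation=cv2.INTER_CUBIC)]))
E
```

```text
18.15 [[0.594, -0.2453, 0.0792], [0.5944, -0.2452, 0.0801], [0.5949, -0.2452, 0.0809], [0.5952, -0.2452, 0.0814]] [ 0.3  0.2 -3.6] 1.3708350992042464 [[-0.024, 1.0, -0.002], [1.0, 0.024, -0.001], [-0.0, -0.002, -1.0]] [ 0.76  1.1  -0.9   1.6   1.01  0.97 -0.47]
```

View pics/m8.png

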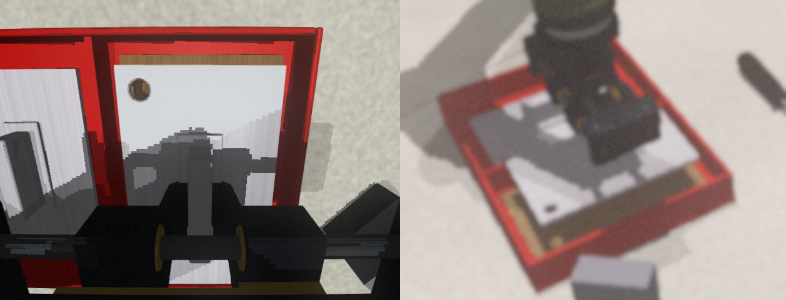

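Call:
send_rows:
  motion:
    - {"x":0,"y":0,"z":1,"rx":0,"ry":0,"rz":0,"jaw":0.8}
    - {"x":0,"y":0,"z":1,"rx":0,"ry":0,"rz":0,"jaw":0.8}
    - {"x":0,"y":0,"z":0.8,"rx":0,"ry":0,"rz":0,"jaw":0.8}
    - {"x":0,"y":0,"z":0.5,"rx":0,"ry":0,"rz":0,"jaw":0.8}
    - {"x":0,"y":0,"z":0.2,"rx":0,"ry":0,"rz":0,"jaw":0.8}

```text
clock: 18.8
tool_pos: [0.5941, -0.2453, 0.0369]
eef_rot: [0.699, 0.715, -0.002, -0.001]
contact_force: [0.1, 0.1, -3.7]
opening: 0.158
finger_force: 30.0
```

Call:
send_rows:
  motion:
    - {"x":0,"y":0,"z":0.1,"rx":0,"ry":0,"rz":0,"jaw":0.8}
    - {"x":0,"y":0,"z":0.1,"rx":0,"ry":0,"rz":0,"jaw":0.8}
    - {"x":0,"y":0,"z":0.1,"rx":0,"ry":0,"rz":0,"jaw":0.8}
    - {"x":0,"y":0,"z":0.1,"rx":0,"ry":0,"rz":0,"jaw":0.8}
    - {"x":0,"y":0,"z":0,"rx":0,"ry":0,"rz":0,"jaw":0.8}

```text
clock: 19.3
tool_pos: [0.5946, -0.2454, 0.0341]
eef_rot: [0.699, 0.715, -0.001, -0.001]
contact_force: [-0.4, -0.3, -4.5]
opening: 0.155
finger_force: 30.0
```

Call:
send_rows:
  motion:
    - {"x":0,"y":0,"z":0.1,"rx":0,"ry":0,"rz":0,"jaw":0.8}
    - {"x":0,"y":0,"z":0.1,"rx":0,"ry":0,"rz":0,"jaw":0.8}
    - {"x":0,"y":0,"z":0.1,"rx":0,"ry":0,"rz":0,"jaw":0.8}
    - {"x":0,"y":0,"z":0,"rx":0,"ry":0,"rz":0,"jaw":0.8}
    - {"x":0,"y":0,"z":0,"rx":0,"ry":0,"rz":0,"jaw":0.8}

```text
clock: 19.8
tool_pos: [0.5947, -0.2455, 0.0312]
eef_rot: [0.699, 0.715, -0.001, -0.001]
contact_force: [-1.1, 0.0, -1.8]
opening: 0.157
finger_force: 30.0
```

Call:
send_rows:
  motion:
    - {"x":0,"y":0,"z":0.1,"rx":0,"ry":0,"rz":0,"jaw":0.8}
    - {"x":0,"y":0,"z":0.1,"rx":0,"ry":0,"rz":0,"jaw":0.8}
    - {"x":0,"y":0,"z":0,"rx":0,"ry":0,"rz":0,"jaw":0.8}
    - {"x":0,"y":0,"z":0,"rx":0,"ry":0,"rz":0,"jaw":0.8}
    - {"x":0,"y":0,"z":0,"rx":0,"ry":0,"rz":0,"jaw":0.8}

```text
clock: 20.3
tool_pos: [0.5948, -0.2456, 0.0307]
eef_rot: [0.699, 0.715, -0.001, -0.0]
contact_force: [-4.5, -1.1, 8.0]
opening: 0.156
finger_force: 30.0
```

Call:
send_rows:
  motion:
    - {"x":0,"y":0,"z":-0.1,"rx":0,"ry":0,"rz":0,"jaw":0.8}
    - {"x":0,"y":0,"z":0,"rx":0,"ry":0,"rz":0,"jaw":2}
    - {"x":0,"y":0,"z":0,"rx":0,"ry":0,"rz":0,"jaw":4}
    - {"x":0,"y":0,"z":0,"rx":0,"ry":0,"rz":0,"jaw":5}
    - {"x":0,"y":0,"z":0,"rx":0,"ry":0,"rz":0,"jaw":5}

```text
clock: 20.8
tool_pos: [0.5948, -0.2452, 0.03]
eef_rot: [0.699, 0.715, -0.001, -0.001]
contact_force: [0.1, -1.3, -0.3]
opening: 0.476
finger_force: 0.0
```

Call:
send_rows:
  motion:
    - {"x":0,"y":0,"z":-0.8,"rx":0,"ry":0,"rz":0,"jaw":5}
    - {"x":0,"y":0,"z":-2,"rx":0,"ry":0,"rz":0,"jaw":5}
    - {"x":0,"y":0,"z":-3,"rx":0,"ry":0,"rz":0,"jaw":5}
    - {"x":0,"y":0,"z":-4,"rx":0,"ry":0,"rz":0,"jaw":5}
    - {"x":0,"y":0,"z":-3,"rx":0,"ry":0,"rz":0,"jaw":5}

```text
clock: 21.3
tool_pos: [0.596, -0.2447, 0.1622]
eef_rot: [0.698, 0.716, -0.0, 0.0]
contact_force: [0.3, 0.7, 0.1]
opening: 0.568
finger_force: 0.0
```

```bash
python3 st.py; python3 - <<'E'
from h import *
from plant import *
w=snapshot("wrist");cv2.imwrite("pics/w9.png",w["img"][:,:,::-1])
# compare expected liner/cover outline with picture: bright-plate mask corners
c=np.array([.595,-.245]);y=.026
def rc(a,b,z): return [[*(c+np.array([[np.cos(y),-np.sin(y)],[np.sin(y),np.cos(y)]])@[i*a,j*b]),z] for i,j in((1,1),(1,-1),(-1,-1),(-1,1))]
print("pred",proj(w,rc(.0525,.085,.013)).round(0).tolist())
im=w["img"].astype(int);m=((im.max(2)-im.min(2)<25)&(im.min(2)>110)).astype(np.uint8)
n,l,st,ce=cv2.connectedComponentsWithStats(m)
for k in np.argsort(-st[1:,4])[:4]+1: print(st[k],cv2.minAreaRect(np.argwhere(l==k)[:,::-1].astype(np.float32)))
# brown liner pixels
br=((im[...,0]-im[...,2]>25)&(im[...,0]-im[...,1]<60)&(im[...,0]-im[...,1]>8)).astype(np.uint8)
n,l,st,ce=cv2.connectedComponentsWithStats(br)
for k in np.argsort(-st[1:,4])[:3]+1: print("brown",st[k])
sc=snapshot("top");pickle.dump(sc,open("top2.pkl","wb"))
print("lever tip px",proj(sc,[handle(1.5,110),handle(0.06,90)]))
E
```

```text
21.5 [[0.5986, -0.2445, 0.1752], [0.5983, -0.2446, 0.1728], [0.5968, -0.245, 0.1701], [0.5955, -0.2454, 0.168]] [-0.5  0.4 -1. ] 5.0294274515972015 [[-0.024, 1.0, -0.001], [1.0, 0.024, -0.002], [-0.002, -0.001, -1.0]] [ 0.79  0.99 -0.97  1.56  0.89  1.08 -0.39]
pred [[396.0, 107.0], [384.0, 322.0], [258.0, 323.0], [245.0, 108.0]]
[    0     0   640   352 90489] ((319.5, 175.5), (351.0, 639.0), 90.0)
[   35   110   157   160 17211] ((116.75765991210938, 181.93231201171875), (160.24850463867188, 143.59588623046875), 82.40535736083984)
[  244   108   150    95 11163] ((318.5, 155.0), (94.0, 149.0), 90.0)
[ 206  416  228   45 9636] ((319.5, 438.0), (44.0, 227.0), 90.0)
brown [    0    74   440   293 25849]
brown [ 251  340  138   24 2858]
brown [ 428  450  188   21 2296]
lever tip px [[190.73243531 227.3056986 ]
 [208.43318714 244.89195241]]
```

```bash
python3 -c "
from plant import *
print(finish_job())"
```

```text
the job is handed in; nothing more can be done
None
```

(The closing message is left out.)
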